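# Call up the yellow bottle at a touch-free sampling station

## Task

Switch on the bioreactor's sampling station by pushing the orange lever on the grey switch box all the way over, away from the robot. Then select the bottle with the yellow cap: point straight down, fingertips just above the touch-free sensor that belongs to it, and stay there for at least two seconds. Do not touch the station, the bottles or the beaker, lift nothing, and do not dip down over the other bottles' sensors.

Things in the scene. Friction and masses are not known exactly. Their poses are not given: they have to be found in the camera images.
- panel: grey switch box fixed to the table, 130 x 90 x 30 mm (x, y, z), with the lever on its middle; origin at the centre of its underside. Its x axis is the way the lever is pushed and points away from the robot (turned up to 0.3 rad). A loose beaker stands about 160 mm from the origin on its +x side.
- switch (a joint): angle of the orange lever: a 60 mm arm, hinged 52 mm above the table over the middle of the box, hinge line along the box's y. 0 = leaning 0.5 rad towards the robot (off), 0.5 = upright, 1.0 = leaning 0.5 rad away (fully on, stop). Starts between 0 and 0.2; light to push, stays where it is left.
- switch_tip (a point): centre of the orange ball (26 mm across) at the free end of the lever, 60 mm from the hinge, 105 mm above the table at either end of its travel and 112 mm when upright; it moves with the lever.
- station: white sampling station fixed to the table, 160 x 300 x 50 mm (x, y, z), origin at the centre of its underside; x points away from the robot (turned up to 0.3 rad). Three bottle wells in a row along y at x = -45 mm, y = -90, 0, +90 mm; a touch-free sensor beyond each at x = +35 mm, joined to its well by a grey line.
- sensor0 (a point): top centre of the touch-free sensor at the station's -y end: black disc 28 mm across in a green ring 38 mm across, 52 mm above the table. It belongs to the bottle 80 mm from it on the robot's side. It sees a tool pointing straight down, tool point within 18 mm sideways and 22 to 55 mm above it (fingertips some 5 to 35 mm above).
- sensor1 (a point): top centre of the touch-free sensor in the middle: black disc 28 mm across in a green ring 38 mm across, 52 mm above the table. It belongs to the bottle 80 mm from it on the robot's side. It sees a tool pointing straight down, tool point within 18 mm sideways and 22 to 55 mm above it (fingertips some 5 to 35 mm above).
- sensor2 (a point): top centre of the touch-free sensor at the station's +y end: black disc 28 mm across in a green ring 38 mm across, 52 mm above the table. It belongs to the bottle 80 mm from it on the robot's side. It sees a tool pointing straight down, tool point within 18 mm sideways and 22 to 55 mm above it (fingertips some 5 to 35 mm above).
- bottle_yellow: sample bottle with a yellow screw cap, amber glass, loose, 29 mm across and 75 mm tall (cap 26 mm across, top 15 mm), standing 35 mm deep in one of the station's three wells so that its cap top is 40 mm above the station's top; origin at the centre of its underside, z up. Which bottle stands in which well varies.
- bottle_blue: sample bottle with a blue screw cap, amber glass, loose, 29 mm across and 75 mm tall (cap 26 mm across, top 15 mm), standing 35 mm deep in one of the station's three wells so that its cap top is 40 mm above the station's top; origin at the centre of its underside, z up. Which bottle stands in which well varies.
- bottle_red: sample bottle with a red screw cap, amber glass, loose, 29 mm across and 75 mm tall (cap 26 mm across, top 15 mm), standing 35 mm deep in one of the station's three wells so that its cap top is 40 mm above the station's top; origin at the centre of its underside, z up. Which bottle stands in which well varies.
- beaker: loose empty clear beaker, 68 mm across at the rim, 85 mm tall, 3 mm wall; origin at the centre of its underside. Leave it alone.

How it is judged:
On the way, in this order (a step that is already met when the one before it is completed fails the run):
1. the lever is pushed over to the on side (joint above 0.85 rad) (value of joint switch above 0.85 rad), for 0.2 s.
2. the tool points down over the yellow-capped bottle's sensor, tool point within 18 mm sideways and 22 to 55 mm above it, for 2 s (((horizontal distance between bottle_yellow and sensor0 below 0.095 m and horizontal distance between the grasp point and sensor0 below 0.018 m and z of the grasp point in the frame of sensor0 between 0.022 and 0.055 m) or (horizontal distance between bottle_yellow and sensor1 below 0.095 m and horizontal distance between the grasp point and sensor1 below 0.018 m and z of the grasp point in the frame of sensor1 between 0.022 and 0.055 m) or (horizontal distance between bottle_yellow and sensor2 below 0.095 m and horizontal distance between the grasp point and sensor2 below 0.018 m and z of the grasp point in the frame of sensor2 between 0.022 and 0.055 m)) and angle between the grasp point's own z axis and vertical above 2.5 rad and value of joint switch above 0.85 rad), for 2 s.
At the end, for the whole second after the job is handed in: The lever is over on the far side (above 0.85 rad); all three bottles are at rest upright in their wells within 8 mm of their start, the beaker within 10 mm of its start and upright (value of joint switch above 0.85 rad and distance of each of bottle_yellow, bottle_blue, bottle_red from where it was at the start of the episode below 0.008 m and angle between each of bottle_yellow, bottle_blue, bottle_red, beaker's own z axis and vertical below 0.15 rad and linear speed of each of bottle_yellow, bottle_blue, bottle_red, beaker below 0.02 m/s and distance of beaker from where it was at the start of the episode below 0.01 m); the robot touches nothing.
It fails at once if the robot touches the sampling station (contact force between any of the fingers, the arm and station above 0.5 N).
It fails at once if the robot touches a bottle, or one is lifted or moved by more than 8 mm (contact force between any of the fingers, the arm and bottle_yellow above 0.5 N or distance of any of bottle_yellow, bottle_blue, bottle_red from where it was at the start of the episode above 0.008 m or contact force between any of the fingers, the arm and bottle_blue above 0.5 N or contact force between any of the fingers, the arm and bottle_red above 0.5 N).
It fails at once if the robot touches the beaker, or it moves by more than 10 mm (contact force between any of the fingers, the arm and beaker above 0.5 N or distance of beaker from where it was at the start of the episode above 0.01 m).
It fails at once if the tool dips over another bottle's sensor (tool point within 18 mm sideways and under 55 mm above it) ((not (horizontal distance between bottle_yellow and sensor0 below 0.095 m) and horizontal distance between the grasp point and sensor0 below 0.018 m and z of the grasp point in the frame of sensor0 between -0.02 and 0.055 m) or (not (horizontal distance between bottle_yellow and sensor1 below 0.095 m) and horizontal distance between the grasp point and sensor1 below 0.018 m and z of the grasp point in the frame of sensor1 between -0.02 and 0.055 m) or (not (horizontal distance between bottle_yellow and sensor2 below 0.095 m) and horizontal distance between the grasp point and sensor2 below 0.018 m and z of the grasp point in the frame of sensor2 between -0.02 and 0.055 m)).
It also fails if it takes over 48 s, if anything falls off the work surface, if the arm or the gripper's body presses on something with over 40 N, if the wrist force passes 120 N, or if a joint passes its speed limit or range.

## Robot

A 6-joint arm with a two-finger parallel gripper is mounted at the origin on the work surface. World frame = base frame: x ahead of the robot, y to its left, z up, the work surface at z = 0. Lengths are in m, angles in rad, forces in N, time in s.
With the tool pointing down it reaches from about 0.35 to 0.775 m from the base axis. Payload 7.3 kg.
Tool frame: the origin (TCP) lies between the finger pads, 19 mm behind the fingertips; this is the grasp point; z points along the fingers, y is the line along which they close (so a half turn about z gives the same grasp; the last joint's range is limited). The gripper opens to 92 mm and grips with 3 to 60 N. Pads are 19 mm wide; open, the fingers measure 130 mm over their backs; the gripper's body (75 mm by 190 mm) begins 47 mm behind the grasp point.
Start: joints at [1.174, 0.342, 1.524, -0, 1.275, -0.146], TCP at [0.13, 0.509, 0.246] pointing down, gripper open.
Joint ranges: [-2.53, 2.53], [-0.77, 2.02], [0.04, 2.7], [-1, 4.14], [0.28, 2.66], [-3.11, 3.11]. Speed limits (rad/s): [2.57, 2.57, 3.14, 3.14, 3.14, 3.14].

## Interface

Orientations are given as [roll, pitch, yaw] about the fixed x, y, z axes, in that order (R = Rz(yaw) Ry(pitch) Rx(roll)).
In Python, from cell import robot, eyes gives the robot as it stands. The module is installed in compiled form; this text tells all that it offers.
- The arm moves only by the shell command python3 -m handwheel 'ROWS' [FORCE]. ROWS is JSON, one flat list of numbers, 5 for each row, row after row: the shift along the world's x, y, z in mm, then the turn about the world's z in rad, then the opening, from 0 (shut) to 1 (fully open). In form: [x, y, z, spin, jaw, x, y, z, spin, jaw, ...]. A call has 1 to 8 rows; each row shifts and turns the commanded pose from where the row before left it; what a row does not reach is not made up. A row lasts 1/10 s, in which the tool goes at most 50 mm and 8.59 degrees, less where a joint would pass 70% of its speed; a pose out of reach is approached as far as the arm can. A call with a gripper value outside its range is refused whole. The fingers move at their own pace and stop on an object; FORCE is the grip in N (left out, the last holds). Time passes only in rows, so rows that do not move let the fingers close. It gives the time, the measured TCP pose, the force, the opening and the grip force at its end, in the units of the state.
- robot.observe(): the state, without advancing time (a new reading comes with each control period).
- eyes.read_camera(name): name is "side" or "top" or "wrist"; returns (picture, depth): 480x640x3 uint8, blue, green, red; 480x640 float32, m along the optical axis (not along the pixel's ray), 0 where there is no reading.
- eyes.calibration(name): a dict with "fx", "fy", "cx", "cy" (pixels), "world_to_cam" (4x4, takes a point from world to camera coordinates). Camera axes: x right, y down, z forward; pixel columns grow to the right and rows downward; lengths in m; the calibration is good to about 2 mm. The wrist camera is an equidistant fisheye: a pixel r from the principal point sees the ray r / f radians off the axis. A picture is of the moment at which its call begins: read the wrist's pose just before it. calibration takes no time and is no camera call; for the wrist camera it gives the pose at the moment of the call.
- robot.hand_in(): hands the job in; it is judged then, once.
The state is a dict: "time": time; "qpos": joint angles; "qvel": joint speeds; "joint_efforts": joint torques, N m; "tool_pos": TCP position; "tool_rot": TCP orientation; "contact_force": force on the tool from outside, world axes, zero at the start; "torque": the same for the moment, N m; "opening": finger opening in m; "grip_force": force on a finger pad.
Only numpy, scipy, OpenCV 4.12 (cv2) and the standard library are available. Lean on these libraries where they do the work, as an engineer would, in place of code of your own. Each camera call takes 0.05 s, during which the arm holds its last target. There are 200 camera calls.

## Working session

There is one attempt and no reset: what is moved stays moved. The work goes in short steps, Python scripts to look and compute and a shell command to move; the robot and the scene stay as the last step left them, time stands still between calls to the robot, and variables do not carry over. Pictures are saved under pics/ and viewed, at most 10 in all, crops included, and the job is handed in when it is done.

```bash
mkdir -p pics; cat > h.py <<'E'
import numpy as np, cv2
from cell import robot, eyes
def shot(n):
    c=eyes.calibration(n); p,d=eyes.read_camera(n); return c,p,d
def ray(c,u,v,z):
    T=np.linalg.inv(c["world_to_cam"]); d=T[:3,:3]@np.array([(u-c["cx"])/c["fx"],(v-c["cy"])/c["fy"],1]); o=T[:3,3]
    return o+d*(z-o[2])/d[2]
def pt(c,u,v,dep):
    T=np.linalg.inv(c["world_to_cam"]); return T[:3,:3]@(dep*np.array([(u-c["cx"])/c["fx"],(v-c["cy"])/c["fy"],1]))+T[:3,3]
E
python3 - <<'E'
from h import *
a=[]
for n in("top","side"):
    c,p,d=shot(n); a.append(p); np.savez(n+".npz",p=p,d=d,**c); cv2.imwrite(f"pics/{n}0.png",p)
    hsv=cv2.cvtColor(p,cv2.COLOR_BGR2HSV)
    for k,(lo,hi) in dict(orange=(8,20),yellow=(22,34),green=(45,85),blue=(100,125),red=(0,5)).items():
        m=cv2.inRange(hsv,(lo,130,70),(hi,255,255))
        N,_,s,ce=cv2.connectedComponentsWithStats(m)
        for i in range(1,N):
            if s[i,4]>25:
                u,v=ce[i]; dd=d[int(v),int(u)]
                print(n,k,s[i],ce[i].round(1),pt(c,u,v,dd).round(3))
print(robot.observe()["tool_pos"],robot.observe()["tool_rot"])
E
```

```text
top orange [631  66   9  13  97] [635.4  71.8] [ 0.87  -0.588  0.014]
top orange [391 258   8  15  48] [393.9 264.6] [ 0.534 -0.135  0.065]
top orange [443 269  13  17  81] [447.5 275.9] [ 0.513 -0.223  0.073]
top orange [187 290  16  16 212] [194.4 297.5] [0.491 0.187 0.121]
top yellow [448 270  17  16 195] [455.8 277.3] [ 0.511 -0.232  0.093]
top green [349 198  20  21 112] [357.9 208.1] [ 0.632 -0.078  0.055]
top green [400 210  20  20 113] [408.6 219.3] [ 0.611 -0.165  0.051]
top green [451 221  21  21 128] [460.5 231. ] [ 0.588 -0.252  0.056]
top green [178 256   6   5  26] [180.5 258. ] [0.554 0.233 0.032]
top blue [395 259  16  14 173] [402.3 265.4] [ 0.533 -0.146  0.091]
top red [342 246  16  16 189] [349.2 253.3] [ 0.555 -0.06   0.09 ]
side orange [224  71  14  12 150] [230.6  76.5] [0.617 0.937 0.224]
side orange [236 112  10   4  33] [240.6 113.4] [0.637 0.931 0.095]
side orange [199 115  15   5  55] [206.7 116.8] [0.513 0.921 0.099]
side orange [165 118  16   6  73] [171.7 120.4] [0.392 0.927 0.097]
side orange [228 201  12  12 102] [233.7 206.8] [0.487 0.177 0.118]
side 
[... 196 characters left out ...]
9  0.08 ]
side yellow [69  8  9  9 69] [73.  11.9] [0.181 0.9   0.444]
side yellow [290 339  16  18 240] [297.1 347.6] [ 0.508 -0.242  0.092]
side green [339 353  23  15  52] [351.6 362.3] [ 0.587 -0.263  0.054]
side blue [189  74  15  12 148] [196.3  79.3] [0.499 0.946 0.223]
side blue [153  77  16  12 157] [160.6  82.3] [ 0.397 -0.678  0.568]
side blue [297 141  22  10  85] [307.  145.7] [0.783 0.585 0.075]
side blue [130 160  36  19 481] [147.7 168.6] [0.299 0.617 0.056]
side blue [288 301  14  14 128] [294.4 306.1] [ 0.397 -0.678  0.568]
side red [287 268  13  14 158] [293.2 274.7] [ 0.552 -0.066  0.089]
[0.13015124 0.50828718 0.24492647] [-3.14027602e+00 -1.80775274e-04  2.89078231e+00]
```

View pics/top0.png

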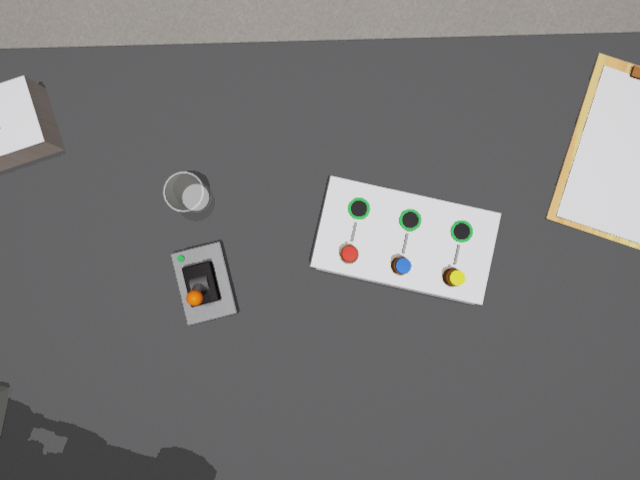

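View pics/side0.png

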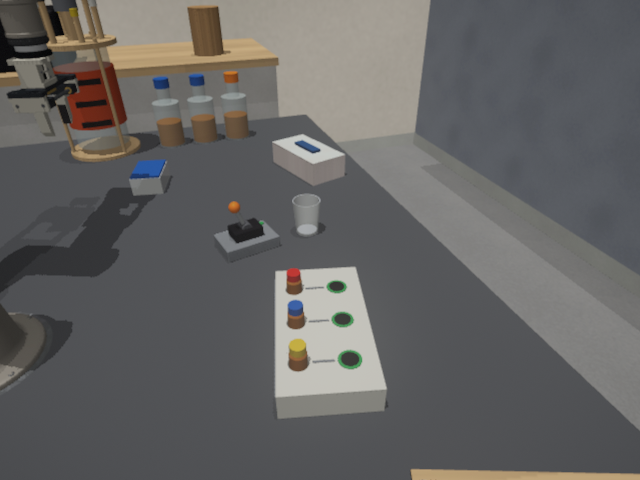

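Top view: the box is at about (204,284), with the orange ball at (194,297) on the robot side. The beaker is at (188,193). The bottles run red (349,253), blue (402,265), yellow (456,277), so yellow's sensor is the ring at (460,231), the station's -y end. The side view agrees, with yellow's ring at (351,360). Next I'll measure precisely.

```bash
python3 - <<'E'
from h import *
C={n:dict(np.load(n+".npz")) for n in("top","side")}
def tri(a,b):
    A=[]
    for n,(u,v) in zip(C,(a,b)):
        c=C[n]; P=np.array([[c["fx"],0,c["cx"]],[0,c["fy"],c["cy"]],[0,0,1]])@c["world_to_cam"][:3]
        A+=[u*P[2]-P[0],v*P[2]-P[1]]
    x=np.linalg.svd(np.array(A))[2][3]; return (x[:3]/x[3]).round(4)
print("ball",tri((194.4,297.5),(233.7,206.8)), ray(C["top"],194.4,297.5,.106),ray(C["side"],233.7,206.8,.106))
p=C["side"]["p"]; hsv=cv2.cvtColor(p,cv2.COLOR_BGR2HSV)
m=cv2.inRange(hsv,(45,80,40),(85,255,255)); N,_,s,ce=cv2.connectedComponentsWithStats(m)
S=[s[i,:2]+s[i,2:4]/2-.5 for i in range(1,N) if s[i,4]>25 and s[i,0]>300]
print(S)
top=[(358.5,208),(409.5,219.5),(461,231)]
for t,b in zip(top,S): print("sensor",tri(t,b),ray(C["top"],*t,.052).round(4))
p=C["top"]["p"]; g=cv2.cvtColor(p,cv2.COLOR_BGR2GRAY)[235:330,160:245]
m=cv2.inRange(g,75,200); m=cv2.morphologyEx(m,cv2.MORPH_OPEN,np.ones((3,3)))
cs=max(cv2.findContours(m,0,2)[0],key=cv2.contourArea); r=cv2.minAreaRect(cs); B=cv2.boxPoints(r)+[160,235]
W=np.array([ray(C["top"],u,v,.03) for u,v in B]); print(B,W.round(4),"centre",W.mean(0).round(4),[np.linalg.norm(W[i]-W[i-1]).round(3) for i in(1,2)])
E
```

```text
ball [0.4895 0.1895 0.1108] [0.48969261 0.19061152 0.106     ] [0.48969259 0.19889968 0.106     ]
[array([336. , 286.5]), array([342., 319.]), array([349.5, 359. ])]
sensor [ 0.6318 -0.0791  0.0508] [ 0.6323 -0.0793  0.052 ]
sensor [ 0.6099 -0.166   0.0509] [ 0.6104 -0.166   0.052 ]
sensor [ 0.5881 -0.2535  0.0508] [ 0.5885 -0.2534  0.052 ]
[[160.00000763 235.        ]
 [243.99999237 235.        ]
 [243.99999237 328.99998474]
 [160.00000763 328.99998474]] [[0.5956 0.2691 0.03  ]
 [0.5919 0.1216 0.03  ]
 [0.4283 0.1243 0.03  ]
 [0.4317 0.2706 0.03  ]] centre [0.5119 0.1964 0.03  ] [np.float64(0.148), np.float64(0.164)]
```

```bash
python3 -m handwheel '[27,-27,0,0.04,0, 27,-27,0,0.04,0, 27,-27,0,0.04,0, 27,-27,0,0.04,0, 27,-27,0,0.04,0, 27,-27,0,0.04,0, 27,-27,0,0.04,0, 27,-27,0,0.04,0]' 5; python3 -m handwheel '[27,-27,0,0.04,0, 27,-27,0,0.04,0, 27,-27,0,0.04,0, 0,0,0,0.01,0, 0,0,0,0,0, 0,0,0,0,0]'
```

```text
time: 0.9
tool_pos: [0.347, 0.2913, 0.2454]
tool_rot: [-3.142, -0.0, -3.071]
contact_force: [0.7, -0.7, 0.2]
opening: 0.0326
grip_force: 0.0
time: 1.5
tool_pos: [0.4265, 0.2121, 0.2453]
tool_rot: [3.141, -0.001, -2.942]
contact_force: [0.9, 0.1, -0.3]
opening: 0.0004
grip_force: 0.0
```

```bash
python3 -m handwheel '[11,-16,0,0,0, 11,-16,0,0,0, 0,0,-35,0,0, 0,0,-35,0,0, 0,0,-35,0,0, 0,0,-25,0,0, 0,0,0,0,0]'; python3 - <<'E'
from h import *
_,a,_=shot("top"); _,b,_=shot("side")
cv2.imwrite("pics/pre.png",np.hstack([cv2.resize(a[180:360,100:280],(400,400)),cv2.resize(b[130:290,150:310],(400,400))]))
E
```

```text
time: 2.2
tool_pos: [0.4464, 0.1802, 0.1128]
tool_rot: [3.142, -0.007, -2.941]
contact_force: [-0.9, -0.1, 0.5]
opening: 0.0007
grip_force: 0.0
```

View pics/pre.png

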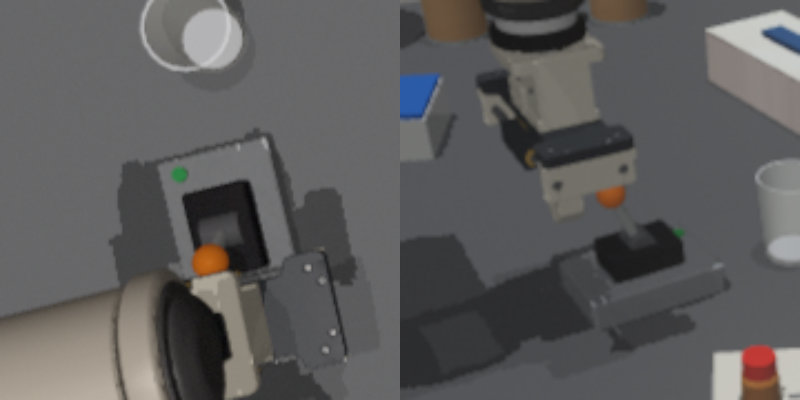

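The fingertips (side crop, about (570,205)) are just behind the ball at (610,193), at the right height and in line with it. Pushing now.

```bash
python3 -m handwheel '[10,2,0,0,0, 10,2,0,0,0, 10,2,0,0,0, 10,2,0,0,0, 10,2,0,0,0, 8,2,0,0,0, 6,1,0,0,0, 0,0,0,0,0]'; python3 - <<'E'
from h import *
_,a,_=shot("top"); c,b,d=shot("side")
m=cv2.inRange(cv2.cvtColor(b,cv2.COLOR_BGR2HSV),(8,130,70),(20,255,255));m[:180]=0;m[250:]=0
N,_,s,ce=cv2.connectedComponentsWithStats(m);print(s,ce)
for z in (.105,.11):
  for i in range(1,N):print(ray(c,*ce[i],z))
cv2.imwrite("pics/push1.png",np.hstack([cv2.resize(a[180:360,100:280],(400,400)),cv2.resize(b[130:290,150:310],(400,400))]))
E
```

```text
time: 3.1
tool_pos: [0.5137, 0.1926, 0.1152]
tool_rot: [3.142, -0.0, -2.943]
contact_force: [-0.6, 1.2, 0.3]
opening: 0.0006
grip_force: 0.0
[[     0      0    640    480 307146]
 [   253    200      7      9     54]] [[319.51121942 239.50628366]
 [255.68518519 203.75925926]]
[0.53958626 0.19845155 0.105     ]
[0.53804308 0.1889734  0.11      ]
```

View pics/push1.png

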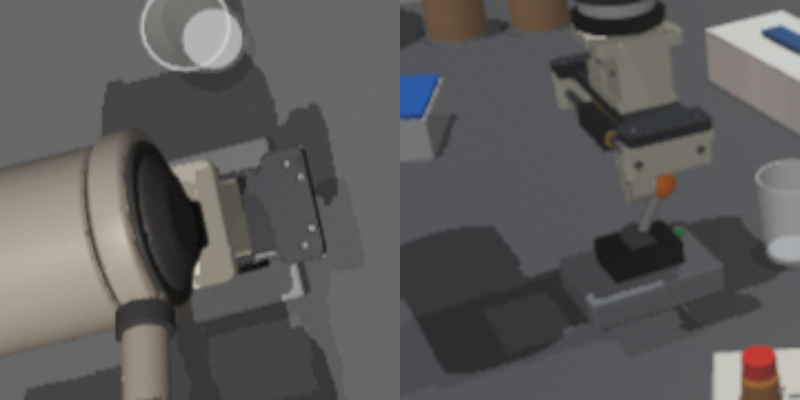

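The ball (side crop, (665,185)) is now leaning away from the robot. I'll push a few more mm until it reaches the stop.

```bash
python3 -m handwheel '[2,0.4,0,0,0, 2,0.4,0,0,0, 0,0,0,0,0]';python3 -m handwheel '[2,0.4,0,0,0, 0,0,0,0,0]'
```

```text
time: 3.5
tool_pos: [0.5146, 0.1929, 0.1154]
tool_rot: [-3.141, -0.006, -2.942]
contact_force: [-9.5, -1.9, 6.1]
opening: 0.0005
grip_force: 5.0
time: 3.7
tool_pos: [0.5149, 0.193, 0.1153]
tool_rot: [-3.141, -0.01, -2.942]
contact_force: [-16.3, -3.8, 10.9]
opening: 0.0007
grip_force: 8.0
```

Force builds without motion, so the lever is at its stop. Back off, rise and check.

```bash
python3 -m handwheel '[-12,-2.4,0,0,0, -20,-4,0,0,0, -20,-4,0,0,0, 0,0,30,0,0, 0,0,35,0,0, 0,0,35,0,0, 0,0,30,0,0, 0,0,0,0,0]'
python3 - <<'E'
from h import *
c,b,d=shot("side")
m=cv2.inRange(cv2.cvtColor(b,cv2.COLOR_BGR2HSV),(8,130,70),(20,255,255));m[:180]=0;m[250:]=0
N,_,s,ce=cv2.connectedComponentsWithStats(m);print(s[1:],ce[1:])
print(ray(c,*ce[1],.106)); o=robot.observe(); print("to sensor mm",(np.array([.5883,-.2535,.092])-o["tool_pos"])*1000)
E
```

```text
time: 4.5
tool_pos: [0.4694, 0.1839, 0.2502]
tool_rot: [3.141, 0.01, -2.942]
contact_force: [0.6, -0.9, -0.2]
opening: 0.0005
grip_force: 0.0
[[249 198  11  11  94]] [[254.0212766  202.90425532]]
[0.53656067 0.20191722 0.106     ]
to sensor mm [ 119.96130417 -437.12834013 -155.73808802]
```

```bash
python3 -m handwheel '[9,-33,0,-0.035,0, 9,-33,0,-0.035,0, 9,-33,0,-0.035,0, 9,-33,0,-0.035,0, 9,-33,0,-0.035,0, 9,-33,0,-0.035,0, 9,-33,0,-0.035,0, 9,-33,0,-0.035,0]'; python3 -m handwheel '[9,-33,0,-0.035,0, 9,-33,0,-0.035,0, 9,-33,0,-0.035,0, 9,-33,0,-0.035,0, 9,-33,0,-0.035,0, 2,-8,0,0,0, 0,0,0,0,0, 0,0,0,0,0]'
```

```text
time: 5.35
tool_pos: [0.539, -0.0819, 0.2441]
tool_rot: [3.141, -0.002, 3.059]
contact_force: [-0.1, 0.6, 0.0]
opening: 0.0003
grip_force: 0.0
time: 6.15
tool_pos: [0.5859, -0.2525, 0.2447]
tool_rot: [3.141, -0.002, 2.887]
contact_force: [-0.3, -0.2, 0.8]
opening: 0.0001
grip_force: 0.0
```

```bash
python3 -m handwheel '[2,-1,-30,0,0, 0,0,-30,0,0, 0,0,-30,0,0, 0,0,-15,0,0, 0,0,0,0,0]'; python3 - <<'E'
from h import *
_,b,_=shot("side");_,a,_=shot("top")
cv2.imwrite("pics/hov.png",np.hstack([cv2.resize(a[160:340,300:540],(400,300)),cv2.resize(b[200:440,220:420],(400,480))[:300]]) if 0 else cv2.resize(b[190:430,200:440],(600,600)))
E
```

```text
time: 6.65
tool_pos: [0.587, -0.2521, 0.1381]
tool_rot: [3.14, -0.005, 2.888]
contact_force: [0.0, 0.1, 0.6]
opening: 0.0002
grip_force: 0.0
```

View pics/hov.png

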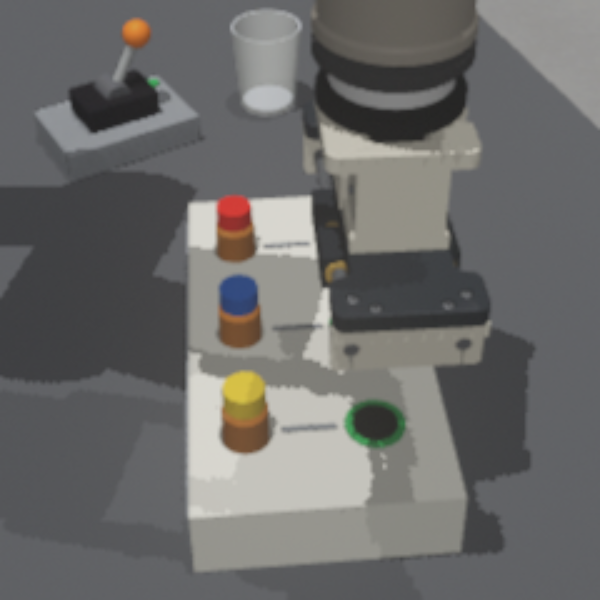

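The lever ball at (135,33) leans away from the robot. The gripper's near side hangs over the yellow sensor at (375,422) and hides the fingers, with the bottles clear at (245,400) and beyond. The measured pose is within 2 mm of the sensor, so I'll descend.

```bash
python3 -m handwheel '[1,-1,-16,0,0, 0,0,-15,0,0, 0,0,-15,0,0, 0,0,0,0,0, 0,0,0,0,0, 0,0,0,0,0, 0,0,0,0,0, 0,0,0,0,0]'; for i in 1 2 3; do python3 -m handwheel '[0,0,0,0,0, 0,0,0,0,0, 0,0,0,0,0, 0,0,0,0,0, 0,0,0,0,0, 0,0,0,0,0, 0,0,0,0,0, 0,0,0,0,0]'; done
```

```text
time: 7.55
tool_pos: [0.5896, -0.2558, 0.0954]
tool_rot: [-3.141, 0.001, 2.886]
contact_force: [-0.9, -0.5, -0.5]
opening: 0.0008
grip_force: 0.0
time: 8.35
tool_pos: [0.5893, -0.2556, 0.0945]
tool_rot: [3.142, -0.0, 2.886]
contact_force: [0.4, -0.2, -0.6]
opening: 0.0006
grip_force: 0.0
time: 9.15
tool_pos: [0.5893, -0.2556, 0.0945]
tool_rot: [3.142, 0.0, 2.886]
contact_force: [0.4, 0.5, -0.3]
opening: 0.0005
grip_force: 0.0
time: 9.95
tool_pos: [0.5893, -0.2556, 0.0945]
tool_rot: [3.141, -0.0, 2.886]
contact_force: [-0.1, -0.5, -0.6]
opening: 0.0004
grip_force: 0.0
```

```bash
python3 - <<'E'
from h import *
_,b,_=shot("wrist");cv2.imwrite("pics/wr.png",b)
E
```

```text
(no output)
```

View pics/wr.png

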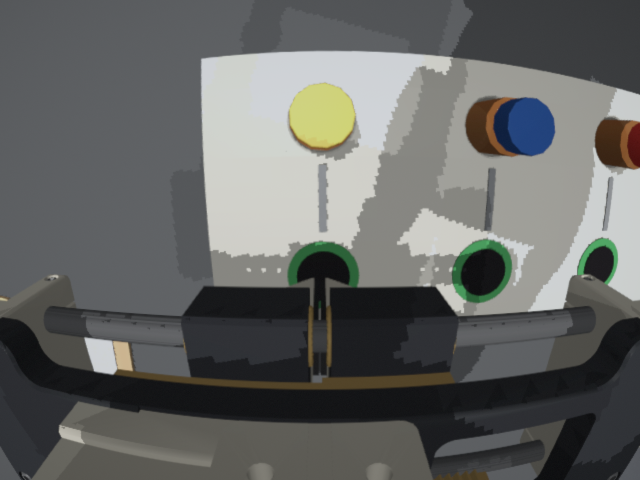

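The wrist view shows the fingers at (320,330), in front of the yellow bottle's ring at (323,272) and in line with the yellow cap at (322,116). The hold has lasted over 2.4 s, so I'll rise and hand in.

```bash
python3 -m handwheel '[0,0,20,0,0, 0,0,35,0,0, 0,0,35,0,0, 0,0,30,0,0, 0,0,0,0,0, 0,0,0,0,0]'; python3 -c "
from cell import robot; print(robot.hand_in())"
```

```text
time: 10.6
tool_pos: [0.5893, -0.2556, 0.2149]
tool_rot: [-3.141, 0.001, 2.886]
contact_force: [-0.0, -0.2, -0.8]
opening: 0.0001
grip_force: 0.0
the job is handed in; nothing more can be done
None
```

I pushed the lever over to its stop, held the tool over the yellow bottle's sensor for more than 2.4 s without touching anything else that I could see, and handed the job in at 10.6 s; no verdict was returned.

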